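Clip the mounted print to the copy stand

TASK

The mounted print only leans against the board of the copy stand. Take the sprung clip that lies on the desk, stand it upright on the desk on its closed jaws and let go, then take it again by its two handles, squeeze it open and clip it over the top edges of print and board together: square to the edge, at the middle of the print's width, jaws well down over the edge. Leave the print standing where it is on the ledge, and do not shift the other things on the desk.

Things in the scene. Friction and masses are not known exactly. Their poses are not given: they have to be found in the camera images.
- clip: sprung clip: dark steel spring clamp, 117 mm long, two broad levers (40 mm wide) that work like a clothes peg: squeezing the handles opens the jaws. It starts lying flat, one handle above the other, jaws pointing any way, so its handles cannot be squeezed from above yet. About 0.13 kg. Origin on the desk under the pin; at the start z is up, x points level to the jaws
- clip_pivot (a point): middle of the clip's hinge pin, 18.4 mm above the desk at the start. x: along the closed clip's middle plane to the jaws (lying, dips 0.134 rad), y: along the pin, z: across the thickness. Two flat cheeks, 30 x 28 mm (x by z), stand either side of the pin, 50 mm over both across y; gripping them does not open the clip. Site and cheeks belong to the lower lever
- clip_handle (a point): point midway between the handles, at x = -45 mm from the pin; axes as clip_pivot. Handles run from x = -16 to -65 mm and splay to 55 mm over their ends when closed (across z). Squeezed fully (about 10 N, a stop) their outer faces are parallel and 22 mm apart; the middle plane is then turned 0.245 rad about y: jaw direction cos 0.245, 0, sin 0.245 in these axes
- clip_tip (a point): inner end of the jaw of the lower lever, x = +48 mm, z = -1 mm from the pin; axes as clip_pivot. Closed, the two jaw ends make a foot 24 mm thick (z) and 40 mm wide at x = 49.4 mm, on which the clip can stand upright. The jaws take an edge up to 34 mm deep, where it meets the cheeks
- clip_lever (a joint): opening of the clip in rad: 0 closed, 0.49 squeezed fully open (jaw ends 23 mm apart); about 0.23 with print and board between the jaws
- stand: copy stand: dark wood, fixed; base 110 x 190 mm (x by y); a board 180 mm wide and 6 mm thick leans back 0.21 rad (its top lies further along +x than its foot). Origin on the desk under the middle of the top edge; z up, y along the edge, x level to the back
- board_top (a point): middle of the top edge of the stand's board, 168 mm above the desk; axes as stand. A fixed candle, 131 mm high, stands 130 to 160 mm behind the board; tall fixed things (a 240 mm vase, a pen tankard, a telephone, a pen cup) stand at the back and sides of the desk
- print: mounted print: stiff white card with a grey picture, 110 mm wide, 150 mm long, 5 mm thick, loose, 0.09 kg. It stands on the stand's ledge and leans flat on the board's front face, top edges flush, so print and board together are 11 mm thick. Its origin lies on the desk, not in the card; axes at the start as stand
- print_top (a point): middle of the print's top edge, up to 30 mm to either side of the board's middle; axes as print
- print_center (a point): centre of the print
- notebook_center (a point): centre of the pocket notebook that lies near the clip, 140 x 91 mm (x by y), 13 mm thick, loose; leave alone
- coffee_cup_center (a point): centre of the white coffee cup near the clip, 88 mm long over its handle, which points along -y, 63 mm wide, 51 mm high, loose; leave alone

How it is judged:
By the outcome, as a careful person would: the job done as asked, in the order asked, and still so for the second after the job is handed in, with the robot touching nothing.
It also fails if it takes over 72 s, if anything falls off the work surface, if the arm or the gripper's body presses on something with over 40 N, if the wrist force passes 120 N, or if a joint passes its speed limit or range.

ROBOT

A 7-joint arm with a two-finger parallel gripper is mounted at the origin on a cart in front of the work surface, level with it; the furniture and walls round the work are solid. World frame = base frame: x ahead of the robot, y to its left, z up, the work surface at z = 0. Lengths are in m, angles in rad, forces in N, time in s.
With the tool pointing down it reaches from about 0.35 to 0.9 m from the base axis. Payload 19.9 kg.
Tool frame: the origin (TCP) lies between the finger pads; the fingertips stand 19 mm ahead of it and the grasp point (between the pads) is the TCP; z points along the fingers, y is the line along which they close (so a half turn about z gives the same grasp; the last joint's range is limited). The gripper opens to 94 mm and grips with 3 to 60 N. Pads are 16 mm wide; open, the fingers measure 119 mm over their backs; the gripper's body (75 mm by 177 mm) begins 78 mm behind the grasp point.
Start: joints at [1.079, 0.417, -0.01, 1.614, 0.005, 1.111, -0.053], TCP at [0.272, -0.563, 0.224] pointing down, gripper open.
Joint ranges: [-2.81, 2.81], [-0.39, 2.02], [-1.27, 1.25], [0.06, 2.57], [-1.19, 4.33], [0.19, 2], [-2.82, 2.82]. Speed limits (rad/s): [1.89, 1.89, 2.39, 2.39, 3.01, 3.01, 3.01].

INTERFACE

Orientations are given as a 3x3 rotation matrix whose columns are the frame's x, y, z axes.
In Python, from rig import robot gives the robot as it stands. Calls block until the motion is done:
- robot.move_ptp(position, orientation): joint-space move of the TCP to a pose.
- robot.move_linear(position, velocity=0.15, frame=None, threshold=None): straight line of the TCP; frame=None keeps the orientation; velocity is the mean speed in m/s. With threshold (N) it stops when the force on the tool has changed by that much, and returns True; else False.
- robot.goto_joints(angles): joint-space move.
- robot.gripper_to(opening): finger opening in m; the grip force is fixed at half the most; returns when the fingers have stopped.
- robot.pause(seconds).
- robot.ik(position, orientation): joint angles nearest the present ones, or None.
- robot.get_state(): the state.
- robot.grab_frame(name): name is "side" or "top"; returns the picture (420x560x3 uint8, red, green, blue); there is no depth.
- robot.camera_info(name): a dict with "fx", "fy", "cx", "cy" (pixels), "dist" ([k1, k2, p1, p2, k3] as OpenCV has them; the pictures are not rectified), "rvec" (rotation vector, rad) and "tvec" (3), from world to camera coordinates, as OpenCV has them. Camera axes: x right, y down, z forward; pixel columns grow to the right and rows downward; lengths in m; the calibration is good to about 2 mm. A picture is of the moment at which its call begins. camera_info takes no time and is no camera call.
A pose or a line that the arm cannot do raises robot.PlanningError and nothing moves.
- robot.sign_off(): hands the job in; it is judged then, once.
The state is a dict: "time": time; "qpos": joint angles; "joint_vel": joint speeds; "effort": joint torques, N m; "ee_pos": TCP position; "tool_rot": TCP orientation; "force": force on the tool from outside, world axes, zero at the start; "moment": the same for the moment, N m; "opening": finger opening in m; "grasp_force": force on a finger pad.
Only numpy, scipy, OpenCV 4.12 (cv2) and the standard library are available. Lean on these libraries where they do the work, as an engineer would, in place of code of your own. Each camera call takes 0.05 s, during which the arm holds its last target. There are 200 camera calls.

## Working session

There is one attempt and no reset: what is moved stays moved. The work goes in short steps, each a Python script; the robot and the scene stay as the last script left them, time stands still between calls to the robot, and variables do not carry over. Pictures are saved under pics/ and viewed, at most 13 in all, crops included, and the job is handed in when it is done.

```bash
ls; mkdir -p pics; python3 - <<'E'
from rig import robot
import cv2,json
for n in("side","top"):
    cv2.imwrite(f"pics/{n}0.png",robot.grab_frame(n)[:,:,::-1]); print(n,robot.camera_info(n))
print(robot.get_state())
E
```

```text
pics
side {'fx': 516.9777435550433, 'fy': 516.9777435550433, 'cx': 280.6867394346685, 'cy': 213.54141369135016, 'dist': array([-0.00419443,  0.        ,  0.        ,  0.        ,  0.        ]), 'rvec': array([ 2.29519498,  0.06431558, -0.01298265]), 'tvec': array([-0.53702683,  0.06811244,  1.20803736])}
top {'fx': 534.7945331652703, 'fy': 534.7945331652703, 'cx': 271.37752770268116, 'cy': 203.7264104296017, 'dist': array([-0.13240383,  0.        ,  0.        ,  0.        ,  0.        ]), 'rvec': array([ 2.15035674, -2.11060442,  0.14935364]), 'tvec': array([0.01046815, 0.54283575, 1.13854246])}
{'time': 0.1, 'qpos': array([ 1.07948639,  0.41789782, -0.01031511,  1.61404493,  0.00466072,
        1.11064477, -0.05298538]), 'joint_vel': array([-0.00072347, -0.00108782, -0.00149487, -0.00084682, -0.00010089,
       -0.00028984,  0.0005343 ]), 'effort': array([ 3.67690038e-03, -8.52572536e+01,  6.41522314e-01, -4.26696074e+01,
       -4.88090480e-02,  1.63005595e-02, -7.51959101e-05]), 'ee_pos': array([ 0.27164013, -0.56258494,  0.22392705]), 'tool_rot': array([[ 9.00522826e-01,  4.34808500e-01, -4.57027407e-04],
       [ 4.34808738e-01, -9.00522419e-01,  8.56552780e-04],
       [-3.91269973e-05, -9.70064840e-04, -9.99999529e-01]]), 'force': array([ 0.60400704, -0.68429262, -0.59135846]), 'moment': array([ 0.02731951, -0.04340265, -0.02646242]), 'grasp_force': 0.0, 'opening': 0.09414924184284343}
```

View pics/side0.png

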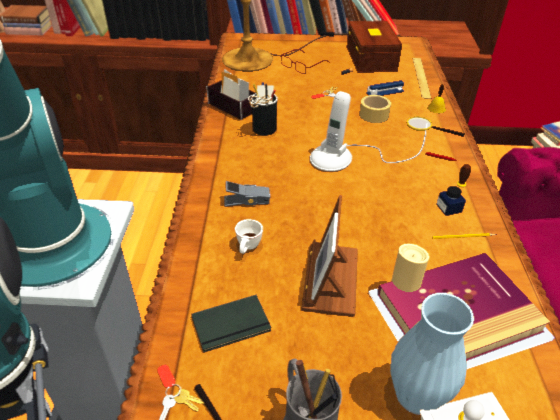

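View pics/top0.png

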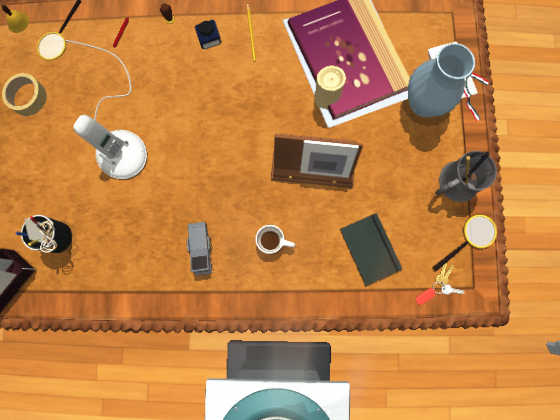

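The side view shows the clip at about (247,193), the cup at (249,236), the notebook at (231,322) and the stand and print at (330,265). In the top view the clip is at (199,248), the cup at (270,239) and the print top at about (330,145). Next I'll write the helpers and zoom in.

```bash
cat > h.py <<'E'
import numpy as np,cv2
from rig import robot
def cam(n):
    c=robot.camera_info(n);K=np.array([[c['fx'],0,c['cx']],[0,c['fy'],c['cy']],[0,0,1]])
    return K,c['dist'],c['rvec'],c['tvec']
def ray(n,px):
    K,d,r,t=cam(n);R=cv2.Rodrigues(r)[0]
    u=cv2.undistortPoints(np.array([[px]],float),K,d)[0,0]
    v=R.T@np.array([u[0],u[1],1]);return -R.T@t,v/np.linalg.norm(v)
def onz(n,px,z):
    o,v=ray(n,px);return o+v*(z-o[2])/v[2]
def tri(ps,pt):
    a,u=ray('side',ps);b,v=ray('top',pt)
    s,t=np.linalg.lstsq(np.c_[u,-v],b-a,rcond=None)[0]
    p,q=a+s*u,b+t*v;return (p+q)/2,np.linalg.norm(p-q)
def proj(n,p):
    K,d,r,t=cam(n);return cv2.projectPoints(np.atleast_2d(np.array(p,float)),r,t,K,d)[0][:,0]
def zoom(img,x0,y0,w,h,k):return cv2.resize(img[y0:y0+h,x0:x0+w],None,fx=k,fy=k,interpolation=cv2.INTER_CUBIC)
E
python3 - <<'E'
from h import *
s=cv2.imread('pics/side0.png');t=cv2.imread('pics/top0.png')
a=zoom(s,210,165,80,60,5);b=zoom(t,160,210,80,75,4)
c=zoom(s,290,185,80,140,0 or 2.1);d=zoom(t,260,125,110,70,3.6)
W=np.zeros((600,800,3),np.uint8)
for im,x,y in((a,0,0),(b,0,300),(c,420,0),(d,400,300)):W[y:y+im.shape[0],x:x+im.shape[1]]=im[:600-y,:800-x]
cv2.imwrite('pics/z0.png',W)
E
```

```text
(no output)
```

View pics/z0.png

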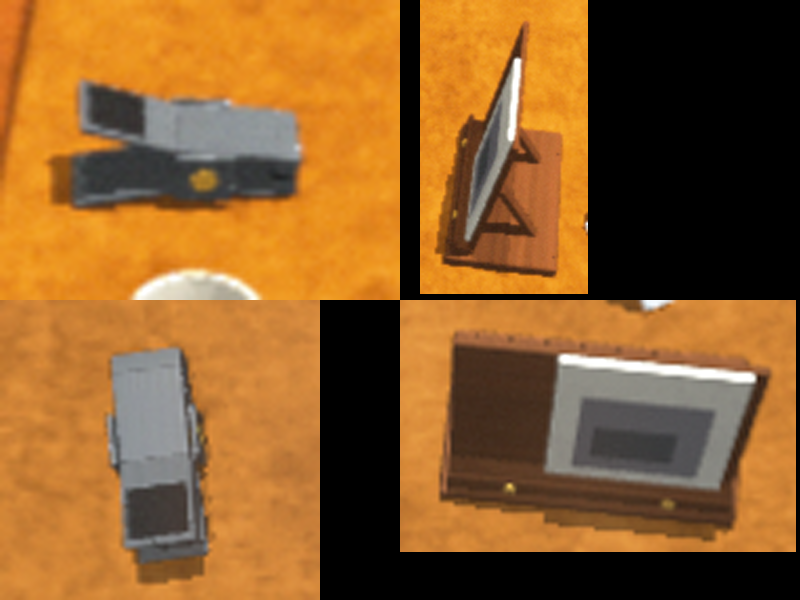

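The zoom shows the clip's jaws pointing away from the robot (+x, slightly +y), with the handles splayed toward the robot. The brass pin end is at side (250.8,201) and top (210.2,243.5). The print sits near the right (-y) end of the board, its top edge running from (304,141) to (359,147) in the top view.

```bash
python3 - <<'E'
from h import *
np.set_printoptions(precision=4,suppress=True)
print('pin end',tri((250.8,201),(210.25,243.5)), onz('top',(210.25,243.5),.0184))
zt=.0184+.012-.0066 
j1,j2=[onz('top',p,.024) for p in((188,223.25),(205.25,222.25))]
h1,h2=[onz('top',p,.0515) for p in((191,271.5),(207.5,269.25))]
print('jaw',j1,j2,np.linalg.norm(j1-j2));print('hand',h1,h2,np.linalg.norm(h1-h2))
d=(j1+j2-h1-h2)/2;print('d',d,np.linalg.norm(d[:2]),'yaw',np.arctan2(d[1],d[0]))
c1,c2=[onz('top',p,.0184) for p in((160+108/4.,210+(442-300)/4),(160+203/4.,210+(437-300)/4))]
print('cheeks',c1,c2,(c1+c2)/2)
P=lambda x,y:(260+(x-400)/3.6,125+(y-300)/3.6)
t=cv2.imread('pics/top0.png');s=cv2.imread('pics/side0.png')
w=((t.min(2)>205)&(t.max(2).astype(int)-t.min(2)<30)).astype(np.uint8);w[:125]=0;w[160:]=0;w[:,:295]=0;w[:,365:]=0
ys,xs=np.nonzero(w);print('white',len(xs),xs.min(),xs.max())
if len(xs)>20:print('fit',np.polyfit(xs,ys,1))
a,b=[onz('top',P(*p),.1685) for p in((558,358),(756,378))]
print('print top',a,b,np.linalg.norm(a-b),(a+b)/2)
a,b=[onz('top',P(*p),.168) for p in((455,333),(768,371))]
print('board top',a,b,np.linalg.norm(a-b),(a+b)/2, 'yaw',np.arctan2(*( (a-b)[[0,1]]*[-1,1])))
Q=lambda x,y:(290+(x-420)/2.1,185+y/2.1)
print('board far/near top',tri(Q(525,25),P(455,333)), tri(Q(517,138),P(768,374)))
E
```

```text
pin end (array([0.4541, 0.156 , 0.0207]), np.float64(0.0007613877643794378)) [0.4539 0.1562 0.0184]
jaw [0.498  0.2074 0.024 ] [0.501  0.1685 0.024 ] 0.03904046738743797
hand [0.3895 0.1916 0.0515] [0.3952 0.1558 0.0515] 0.0362554036699196
d [ 0.1071  0.0142 -0.0275] 0.10801910973245721 yaw 0.13204537314918718
cheeks [0.4483 0.2085 0.0184] [0.4523 0.155  0.0184] [0.4503 0.1818 0.0184]
white 154 304 358
fit [  0.1051 107.6442]
print top [ 0.6513 -0.0448  0.1685] [ 0.6418 -0.1556  0.1685] 0.11121030677046133 [ 0.6465 -0.1002  0.1685]
board top [0.665  0.0131 0.168 ] [ 0.6461 -0.1625  0.168 ] 0.17653485791687343 [ 0.6556 -0.0747  0.168 ] yaw -0.10716848408706958
board far/near top (array([0.663 , 0.0127, 0.1651]), np.float64(0.005664896829219447)) (array([ 0.6439, -0.1607,  0.1777]), np.float64(0.004332834928320554))
```

```bash
cat >> h.py <<'E'
np.set_printoptions(precision=3,suppress=True)
def rot(z,y):
    z=np.array(z,float);z/=np.linalg.norm(z);y=np.array(y,float);y-=z*(y@z);y/=np.linalg.norm(y)
    return np.c_[np.cross(y,z),y,z]
def tilt(a,yaw,s=1): # tool z points outward along yaw, a below level; y = s * left
    c,sn=np.cos(yaw),np.sin(yaw)
    return rot([np.cos(a)*c,np.cos(a)*sn,-np.sin(a)],[-s*sn,s*c,0])
PIV=np.array([.451,.181,.0184]);YAW=.095;A=.85
ST=np.array([.46,.20]);SY=.095 # standing place, yaw
BACK=.008
E
python3 - <<'E'
from h import *
for s in(1,-1):
    R=tilt(A,YAW,s);print('pick',s,robot.ik(PIV-R[:,2]*BACK,R),robot.ik(PIV-R[:,2]*.13,R))
    for ap in(.85,):
        R=tilt(ap,SY,s)
        for p in((.46,.2),(.5,.2),(.55,.15)):print('place',s,p,robot.ik(np.r_[p,.051]-R[:,2]*BACK,R),robot.ik(np.r_[p,.15]-R[:,2]*BACK,R))
sy=-.095;c,n=np.cos(sy),np.sin(sy)
for s in(1,-1):
    R=rot([-np.sin(.21)*c,-np.sin(.21)*n,-np.cos(.21)],[s*c,s*n,0])
    print('board',s,robot.ik([.66,-.1,.235],R),robot.ik([.67,-.1,.3],R))
    R=rot([0,0,-1],[s,s*.095,0]);print('regrasp',s,robot.ik([.46,.2,.095],R),robot.ik([.46,.2,.22],R))
E
```

```text
pick 1 [ 0.287  0.861 -1.089  2.517  2.186  1.148 -0.786] None
place 1 (0.46, 0.2) [ 0.24   0.702 -1.086  2.48   2.061  1.014 -0.772] [-0.196  0.131 -0.551  2.455  1.679  0.468 -0.594]
place 1 (0.5, 0.2) [-0.732  0.433  0.095  2.437  2.385  0.478 -1.331] [-0.153  0.19  -0.527  2.385  1.712  0.448 -0.549]
place 1 (0.55, 0.15) [ 0.483  0.769 -1.085  2.357  2.147  0.879 -0.534] [ 0.52   0.377 -1.082  2.325  1.795  0.548 -0.361]
pick -1 [-0.024  0.624 -0.728  2.524  2.242  0.9    2.097] None
place -1 (0.46, 0.2) [-0.223  0.456 -0.548  2.492  2.144  0.715  2.093] [-1.396  0.12   0.711  2.488  1.726  0.319  2.461]
place -1 (0.5, 0.2) [-0.313  0.454 -0.369  2.424  2.208  0.61   2.08 ] [-1.3    0.195  0.71   2.418  1.828  0.231  2.406]
place -1 (0.55, 0.15) [ 0.039  0.508 -0.547  2.369  2.302  0.587  2.225] [-0.604  0.196  0.167  2.357  2.004  0.221  2.414]
board 1 [ 0.338  0.643 -0.386  1.285  0.209  1.467 -0.14 ] [ 0.322  0.624 -0.384  1.168  0.197  1.597 -0.128]
regrasp 1 [ 0.333  0.591 -1.014  2.001  0.643  0.91  -0.931] [ 0.395  0.36  -1.042  1.895  0.351  1.085 -0.692]
board -1 [-0.47   0.856  1.079  1.32  -0.647  1.573 -2.663] [-0.439  0.816  1.08   1.204 -0.611  1.686 -2.703]
regrasp -1 [ 0.378  0.633 -1.084  2.     0.702  0.943  2.163] [ 0.422  0.376 -1.081  1.895  0.373  1.093  2.43 ]
```

```bash
python3 - <<'E'
from h import *
for a in(.95,1.05,1.2,1.3):
  for s in(1,-1):
    R=tilt(a,YAW,s);U=np.array([0,0,.1])
    p=PIV-R[:,2]*BACK;print('pick',a,s,robot.ik(p,R),robot.ik(p-R[:,2]*.1,R),robot.ik(p+U,R) )
    a2=np.pi/2-(a-.134)
    for xy in((.6,.17),(.66,.17)):
      for az in(-.4,0,.4):
        R=tilt(a2,az,-s);p=np.r_[xy,.05]-R[:,2]*BACK;print('  place',xy,az,robot.ik(p,R),robot.ik(p+U*.6,R))
E
```

```text
pick 0.95 1 [ 0.314  0.77  -1.087  2.471  2.043  0.967 -0.682] None [-0.096  0.177 -0.585  2.453  1.613  0.407 -0.48 ]
  place (0.6, 0.17) -0.4 [-0.96   0.63   0.351  2.16   1.623  0.51   2.078] [-0.656  0.468 -0.01   2.146  1.511  0.696  2.332]
  place (0.6, 0.17) 0 [-0.031  0.611 -0.549  2.276  2.248  0.757  2.196] [-0.501  0.395 -0.011  2.287  2.209  0.464  2.085]
  place (0.6, 0.17) 0.4 [ 0.501  0.754 -0.905  2.293  2.622  0.587  2.538] [ 0.5    0.553 -0.899  2.289  2.55   0.421  2.488]
  place (0.66, 0.17) -0.4 [-1.023  0.727  0.537  2.043  1.526  0.353  2.186] [-0.584  0.53  -0.01   2.025  1.496  0.662  2.431]
  place (0.66, 0.17) 0 [-0.133  0.62  -0.369  2.154  2.267  0.619  2.196] [-0.437  0.461 -0.012  2.161  2.197  0.404  2.162]
  place (0.66, 0.17) 0.4 [ 0.368  0.718 -0.725  2.162  2.712  0.453  2.412] [ 0.366  0.563 -0.721  2.158  2.624  0.319  2.415]
pick 0.95 -1 [-0.15   0.504 -0.547  2.483  2.158  0.639  2.142] None [-1.146  0.155  0.529  2.483  1.649  0.231  2.578]
  place (0.6, 0.17) -0.4 [ 0.056  0.81  -0.879  2.127  1.838  1.211 -0.857] [ 0.197  0.773 -1.079  2.12 
[... 5345 characters left out ...]
.068  1.573 -1.165] [-0.134  0.817 -0.768  2.193  1.991  1.529 -1.077]
  place (0.6, 0.17) 0 [-0.419  0.783 -0.19   2.371  2.545  1.242 -1.453] [-0.097  0.674 -0.55   2.392  2.481  1.231 -1.185]
  place (0.6, 0.17) 0.4 [ 0.765  1.298 -1.097  2.384  3.097  1.06  -0.391] [ 0.713  1.003 -1.091  2.416  3.011  0.981 -0.616]
  place (0.66, 0.17) -0.4 [-0.197  0.924 -0.595  2.064  2.089  1.436 -1.107] [-0.055  0.863 -0.785  2.084  2.066  1.486 -0.967]
  place (0.66, 0.17) 0 [-0.34   0.791 -0.19   2.255  2.599  1.14  -1.386] [-0.028  0.704 -0.55   2.273  2.529  1.136 -1.112]
  place (0.66, 0.17) 0.4 [ 0.741  1.27  -1.094  2.257  3.078  0.939 -0.407] [ 0.709  1.028 -1.09   2.285  3.002  0.868 -0.578]
```

```bash
sed -i 's/;A=.85/;A=1.1/' h.py; python3 - <<'E'
from h import *
R=tilt(A,YAW,1);p=PIV-R[:,2]*BACK
robot.move_ptp(p+[-.02,0,.12],R)
print(robot.get_state()['qpos'])
robot.move_linear(p+[0,0,.08],.15)
cv2.imwrite('pics/a.png',np.vstack([zoom(robot.grab_frame(n)[:,:,::-1],x,y,160,110,2.7) for n,x,y in(('side',170,120),('top',120,170))]))
print(robot.get_state()['ee_pos'],robot.get_state()['time'])
E
```

```text
[ 0.569  0.226 -1.259  2.364  1.06   0.523  0.129]
[0.447 0.181 0.106] 3.3417
```

View pics/a.png

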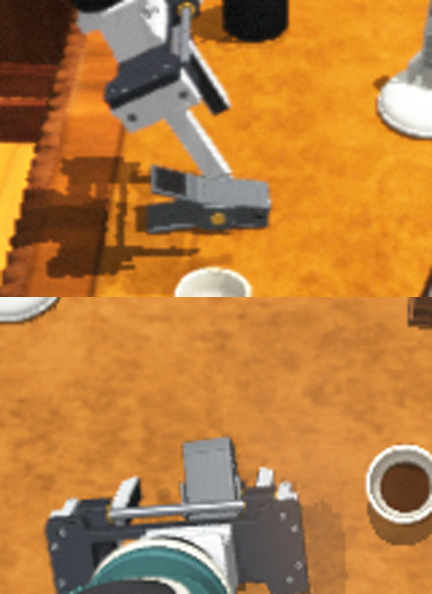

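The gripper straddles the clip, with the fingers on either side of the levers (clip jaws at about (210,470) in the crop, cup well clear). Next I'll descend, grip and lift.

```bash
python3 - <<'E'
from h import *
R=tilt(A,YAW,1);p=PIV-R[:,2]*BACK
print(robot.move_linear(p,.08,threshold=12),robot.get_state()['ee_pos'],p)
robot.gripper_to(.03)
s=robot.get_state();print(s['opening'],s['grasp_force'],s['force'],s['time'])
robot.move_linear(s['ee_pos']+[.03,0,.14],.12)
A2=np.pi/2-(A-.134);az=-.3;R2=tilt(A2,az,-1);q=np.r_[.62,.19,.12]-R2[:,2]*BACK
print(robot.ik(q,R2),robot.get_state()['qpos'])
cv2.imwrite('pics/b.png',np.vstack([zoom(robot.grab_frame(n)[:,:,::-1],x,y,160,110,2.7) for n,x,y in(('side',190,90),('top',120,160))]))
E
```

```text
False [0.448 0.181 0.026] [0.447 0.181 0.026]
0.05021631536895465 29.92056906223297 [0.112 0.063 0.301] 5.2417
[ 0.071  0.744 -0.939  2.149  1.93   1.279  2.326] [ 0.549  0.272 -1.192  2.257  0.994  0.562  0.281]
```

View pics/b.png

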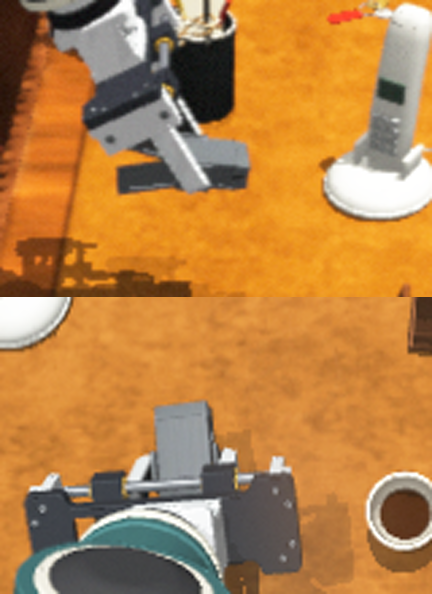

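The clip is gripped by its cheeks (opening 50 mm) and lifted level, as intended. Now I'll turn it over and stand it up.

```bash
python3 - <<'E'
from h import *
A2=np.pi/2-(A-.134);az=-.3;R2=tilt(A2,az,-1);q=np.r_[.62,.19,.16]-R2[:,2]*BACK
robot.move_ptp(q,R2)
print(robot.move_linear(q+[0,0,-.095],.12))
cv2.imwrite('pics/c.png',np.vstack([zoom(robot.grab_frame(n)[:,:,::-1],x,y,160,110,2.7) for n,x,y in(('side',240,90),('top',130,110))]))
s=robot.get_state();print(s['ee_pos'],s['qpos'],s['opening'],s['time'],s['force'])
E
```

```text
False
[0.614 0.192 0.07 ] [ 0.043  0.874 -0.898  2.146  2.038  1.345  2.251] 0.05033322556913441 9.6417 [-0.583  0.628 -0.968]
```

View pics/c.png

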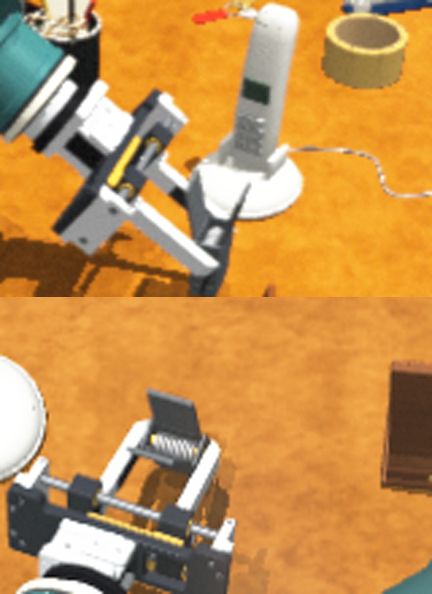

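The clip now hangs upright, jaws down and handles splayed up. I'll lower it until it touches, release, and back off along the tool axis.

```bash
python3 - <<'E'
from h import *
s=robot.get_state();e=s['ee_pos'];R2=s['tool_rot']
print(robot.move_linear(e+[0,0,-.022],.03,threshold=3))
s=robot.get_state();e=s['ee_pos'];print('pivot',e+R2[:,2]*BACK,s['force'])
robot.gripper_to(.094);robot.pause(.3)
robot.move_linear(e-R2[:,2]*.15,.15)
robot.move_linear(robot.get_state()['ee_pos']+[-.05,0.0,.12],.2)
for n,x,y in(('side',240,90),('top',130,90)):cv2.imwrite(f'pics/{n}1.png',robot.grab_frame(n)[:,:,::-1])
s=cv2.imread('pics/side1.png');t=cv2.imread('pics/top1.png')
cv2.imwrite('pics/d.png',np.hstack([zoom(s,270,90,80,110,5),zoom(t,160,90,80,110,5)]))
print(robot.get_state()['time'],proj('side',[e+R2[:,2]*BACK]),proj('top',[e+R2[:,2]*BACK]))
E
```

```text
True
pivot [0.62  0.19  0.047] [-0.783 -1.191  3.343]
13.4833 [[317.47  187.038]] [[196.534 167.904]]
```

View pics/d.png

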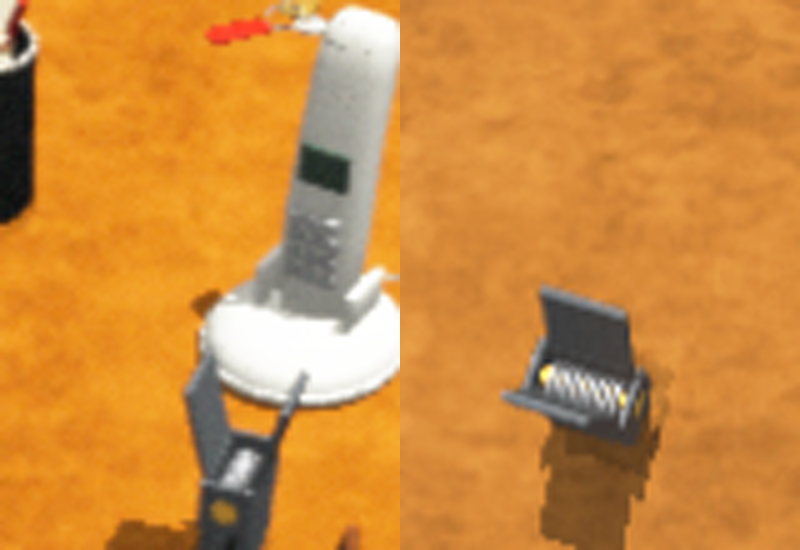

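The clip stands upright on its own. In the top view the handle tips run (188.2,148)–(205.6,153.6) and (180.8,169.2)–(197.2,175). The near cheek and pin are at side (315,192).

```bash
python3 - <<'E'
from h import *
P=[onz('top',p,.114) for p in((188.2,148),(205.6,153.6),(180.8,169.2),(197.2,175))]
m=sum(P)/4;print(*P,m)
d=P[0]-P[1]+P[2]-P[3];print('widths',np.linalg.norm(P[0]-P[1]),np.linalg.norm(P[2]-P[3]),'yaw',np.arctan2(-d[0],d[1]),'span',np.linalg.norm(P[0]+P[1]-P[2]-P[3])/2)
for s in(1,-1):
    y=-.3;R=rot([0,0,-1],[s*np.cos(y),s*np.sin(y),0]);print(robot.ik([m[0],m[1],.0944],R),robot.ik([m[0],m[1],.2],R))
print(robot.get_state()['qpos'])
# print / board once more on the unobstructed first picture
t=cv2.imread('pics/top0.png');w=((t.min(2)>205)&(np.ptp(t.astype(int),axis=2)<30)).astype(np.uint8);w[:125]=0;w[160:]=0;w[:,:295]=0;w[:,365:]=0
r=cv2.minAreaRect(np.argwhere(w)[:,::-1].astype(np.float32));b=cv2.boxPoints(r);print(r)
i=np.argsort(b[:,0]);a,c=b[i[:2]].mean(0),b[i[2:]].mean(0)
a,c=onz('top',a,.1685),onz('top',c,.1685);print('print top',a,c,np.linalg.norm(a-c),(a+c)/2,'yaw',np.arctan2(-(a-c)[0],(a-c)[1]))
E
```

```text
[0.648 0.198 0.114] [0.636 0.161 0.114] [0.602 0.212 0.114] [0.59  0.177 0.114] [0.619 0.187 0.114]
widths 0.03958709346178128 0.03747021397078363 yaw -0.31462288124082 span 0.04875497581313538
[-1.028  0.895  1.079  1.682 -0.87   1.12   0.011] [-1.034  0.727  1.082  1.605 -0.673  1.226 -0.12 ]
[ 0.353  0.876 -1.072  1.632  0.83   1.153  1.911] [ 0.341  0.705 -1.044  1.555  0.632  1.251  2.039]
[ 0.061  0.301 -1.243  2.288  1.406  1.278  2.395]
((331.8564453125, 134.93563842773438), (54.229530334472656, 20.000247955322266), 5.710593223571777)
print top [ 0.67  -0.047  0.169] [ 0.661 -0.156  0.169] 0.10945625619951761 [ 0.665 -0.101  0.169] yaw -0.08443123074035536
```

```bash
cat >> h.py <<'E'
def topline(img,z=.1685): # print's bright top edge in the top view
    pts=[]
    for x in range(306,357):
        y0=int(round(141+(x-304)*.104));c=img[y0-4:y0+6,x].min(1).astype(float)
        w=np.clip(c-190,0,None)
        if w.sum()>20:pts.append((x,y0-4+(w*np.arange(10)).sum()/w.sum()))
    pts=np.array(pts);k=np.polyfit(*pts.T,1);k=np.polyfit(*pts[abs(np.polyval(k,pts[:,0])-pts[:,1])<.8].T,1)
    a,b=[onz('top',(x,np.polyval(k,x)),z) for x in(304,358.8)]
    return a,b,len(pts),k
E
python3 - <<'E'
from h import *
a,b,n,k=topline(cv2.imread('pics/top0.png'));d=a-b;print(a,b,n,k,np.linalg.norm(d),'yaw',np.arctan2(-d[0],d[1]),(a+b)/2)
y=-.31;R=rot([0,0,-1],[np.cos(y),np.sin(y),0]);c=np.r_[.6195,.189,.096]
robot.goto_joints([.341,.705,-1.044,1.555,.632,1.251,-1.103])
robot.move_ptp(c+[0,0,.1],R)
print(robot.move_linear(c,.1,threshold=6))
s=robot.get_state();print(s['qpos'],s['force'])
robot.gripper_to(.015)
s=robot.get_state();print(s['opening'],s['grasp_force'],s['force'],s['time'])
robot.move_linear(c+[0,0,.12],.12)
s=robot.get_state();print(s['opening'],s['grasp_force'],s['force'],s['time'])
s=robot.grab_frame('side')[:,:,::-1];t=robot.grab_frame('top')[:,:,::-1]
cv2.imwrite('pics/e.png',np.hstack([zoom(s,260,70,100,140,4),zoom(t,160,90,100,140,4)]))
E
```

```text
[ 0.652 -0.045  0.169] [ 0.642 -0.155  0.169] 51 [  0.102 109.986] 0.11082076997838601 yaw -0.08590609059156666 [ 0.647 -0.1    0.169]
False
[ 0.294  0.811 -0.96   1.63   0.731  1.097 -1.181] [-0.486  0.28   0.052]
0.021694763013775178 30.017287731170654 [-2.307  0.542 10.226] 19.05
0.02174066648523382 29.9959534406662 [-0.204 -0.137 -0.582] 20.2
```

View pics/e.png

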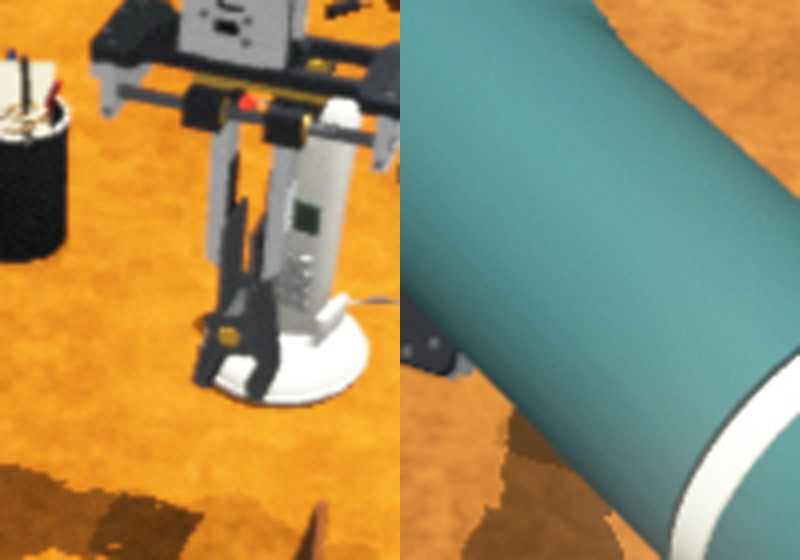

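The clip is squeezed open (22 mm) in the gripper, with the pin end at side (317,154). I'll check the grip offset and go to a pose above the print.

```bash
cat >> h.py <<'E'
BY=-.092;TP=.0466
zc=np.array([-np.sin(.21)*np.cos(BY),-np.sin(.21)*np.sin(BY),-np.cos(.21)]);RB=rot(zc,[np.cos(BY),np.sin(BY),0])
E_=np.array([.650,-.100,.1685])
E
python3 - <<'E'
from h import *
s=robot.get_state();e=s['ee_pos'];print(e)
for z in(.040,.0466,.053):print(z,proj('side',[e+[-.0076,-.0238,-z]]))
pre=E_-RB[:,2]*(TP+.019+.060)
robot.move_linear(e+[0,0,.12],.2)
robot.move_ptp(pre,RB);robot.pause(.2)
s=robot.get_state();print(pre,s['ee_pos'],s['qpos'],s['opening'],s['time'])
si=robot.grab_frame('side')[:,:,::-1];t=robot.grab_frame('top')[:,:,::-1]
cv2.imwrite('pics/side2.png',si);cv2.imwrite('pics/top2.png',t)
cv2.imwrite('pics/f.png',np.hstack([zoom(si,290,120,90,130,4.4),zoom(t,280,70,90,130,4.4)]))
print(proj('side',[E_,E_+RB[:,0]*.055,E_-RB[:,0]*.055]),proj('top',[E_]))
E
```

```text
[0.619 0.189 0.215]
0.04 [[317.065 150.301]]
0.0466 [[316.9   152.657]]
0.053 [[316.741 154.925]]
[ 0.676 -0.102  0.291] [ 0.676 -0.101  0.292] [ 0.626  0.816 -1.047  1.145  0.607  1.717 -0.378] 0.021318738758794857 22.4
[[336.913 231.998]
 [338.595 213.402]
 [335.088 252.172]] [[331.305 142.207]]
```

View pics/f.png

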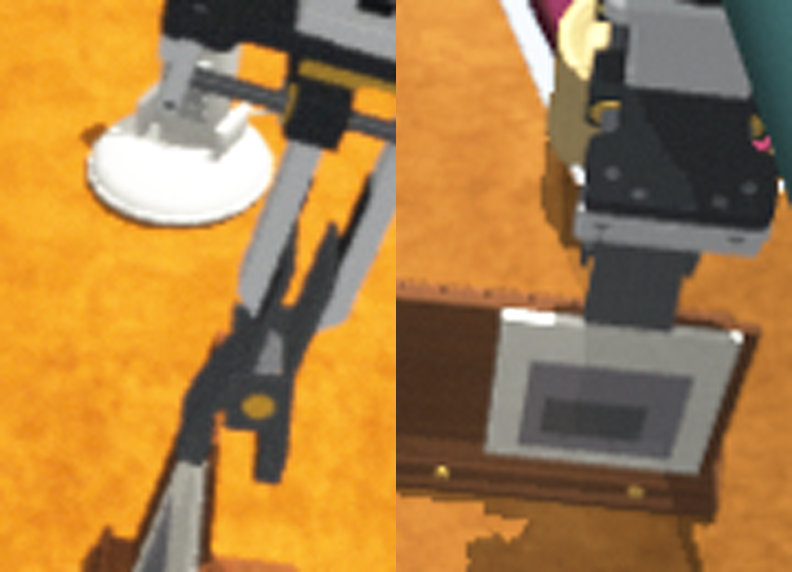

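```bash
python3 - <<'E'
from h import *
e=robot.get_state()['ee_pos'];x,y,z=RB.T
for tp in(.0466,.050):print('pin',tp,proj('side',[e+z*tp+sg*x*.025 for sg in(1,-1)]))
J=e+z*(.0466+.048)
for sg in(1,-1):print('jaw ends side',sg,proj('side',[J+sg*x*.02+y*d for d in(-.016,.016)]))
print('front jaw end top',proj('top',[J+d*x-y*.016 for d in(-.02,0,.02)]))
print('handles top',proj('top',[e-z*.02+d*x-y*.011 for d in(-.02,0,.02)]))
E
```

```text
pin 0.0466 [[350.002 193.534]
 [348.812 210.938]]
pin 0.05 [[349.446 194.868]
 [348.236 212.283]]
jaw ends side 1 [[334.256 211.365]
 [350.206 215.628]]
jaw ends side -1 [[332.854 225.33 ]
 [349.295 229.704]]
front jaw end top [[342.332 143.105]
 [332.119 142.003]
 [321.903 140.908]]
handles top [[350.875 110.381]
 [339.546 109.157]
 [328.211 107.945]]
```

The predicted jaw ends and pin agree with the picture to about 1–2 px. The side crop shows the open jaws straddling the edge line, with the front jaw end at (333,224) and the back at (351,229). Inserting.

```bash
python3 - <<'E'
from h import *
z=RB[:,2];g=E_-z*(.0485+.020)
print(robot.move_linear(g,.05,threshold=6))
s=robot.get_state();print(s['ee_pos'],g,(g-s['ee_pos'])@z,s['force'],s['opening'],s['time'])
si=robot.grab_frame('side')[:,:,::-1];t=robot.grab_frame('top')[:,:,::-1]
cv2.imwrite('pics/side3.png',si);cv2.imwrite('pics/top3.png',t)
cv2.imwrite('pics/g.png',np.hstack([zoom(si,290,140,90,130,4.4),zoom(t,280,80,90,130,4.4)]))
E
```

```text
False
[ 0.664 -0.101  0.236] [ 0.664 -0.101  0.235] 0.0003442327150674448 [-0.638  0.273 -1.637] 0.021442711544543778 23.7917
```

View pics/g.png

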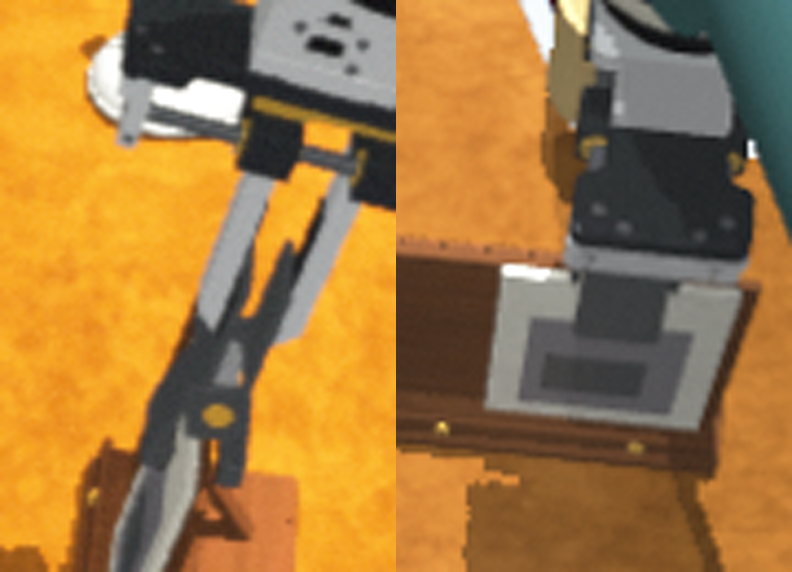

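The jaws straddle print and board with no contact force, and the clip is centred on the print in the top view (clip 620, print edges 502–743 in crop px). Next I'll release and retreat.

```bash
python3 - <<'E'
from h import *
z=RB[:,2]
robot.gripper_to(.094);robot.pause(.3)
s=robot.get_state();print(s['opening'],s['force'])
robot.move_linear(s['ee_pos']-z*.13,.12)
robot.move_ptp([.45,.25,.35],rot([0,0,-1],[1,0,0]));robot.pause(.5)
si=robot.grab_frame('side')[:,:,::-1];t=robot.grab_frame('top')[:,:,::-1]
cv2.imwrite('pics/side4.png',si);cv2.imwrite('pics/top4.png',t)
cv2.imwrite('pics/h.png',np.hstack([zoom(si,290,160,90,130,4.4),zoom(t,270,90,90,130,4.4)]))
print(robot.get_state()['time'],robot.get_state()['force'])
for n in('side','top'):
    d=cv2.absdiff(cv2.imread(f'pics/{n}0.png'),cv2.imread(f'pics/{n}4.png')).max(2)
    print(n,'cup/notebook diff',[(d[a:b,c:e]>40).sum() for a,b,c,e in([(215,260,230,270),(290,355,185,280)] if n=='side' else [(222,260,250,300),(210,290,335,405)])])
E
```

```text
0.09391147979044016 [ 0.379 -0.045  0.349]
28.7833 [1.15  0.548 0.431]
side cup/notebook diff [np.int64(0), np.int64(0)]
top cup/notebook diff [np.int64(0), np.int64(0)]
```

View pics/h.png

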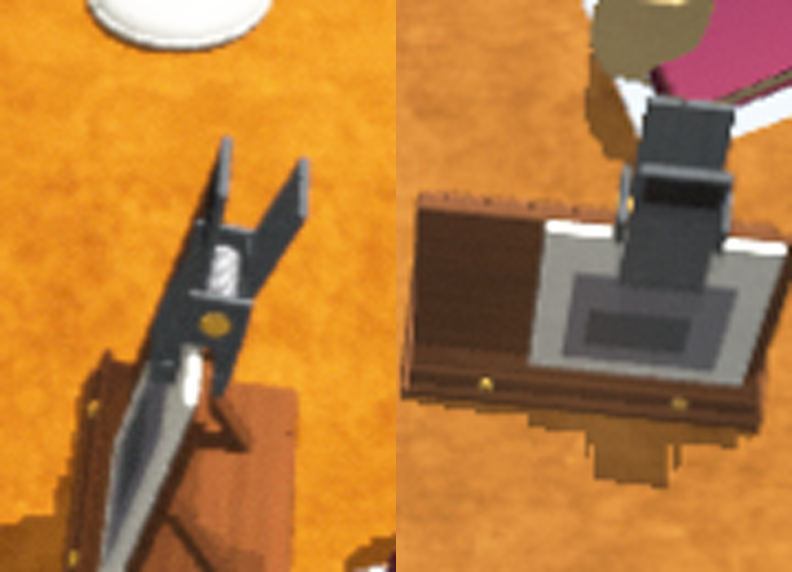

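The clip grips print and board together, square to the edge and within about 1 mm of the print's middle. It sits well down, with the cheeks just above the edge. The print still stands on the ledge, and the cup and notebook haven't moved.

```bash
python3 -c "
from rig import robot
print(robot.sign_off())"
```

```text
the job is handed in; nothing more can be done
None
```

The job is handed in after about 29 s of the 72 s allowed: I stood the clip upright on the desk and let go, then took it by its handles and clipped it over print and board at the print's middle (within about 1 mm by camera); the print stayed on its ledge, and the cup and notebook did not move.

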